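# Stow the tank brackets and retract the locked equipment tray

### The job

Put the two loose aluminium brackets upright into the pulled-out tray, each into the empty compartment that matches its size. Then press the tray's release lever down until it bottoms and, keeping it down, push the tray in until it is fully home. The lever bottoms at a different depth on every unit, so feel for it; do not force the lever or the tray, and leave the other things on the table where they are.

Things in the scene. Friction and masses are not known exactly. Their poses are not given: they have to be found in the camera images.
- cabinet: Low plywood cabinet fixed on the table, 240 (x) x 300 (y) x 124 mm high, open at the front; origin under its centre on the table, its x points from the open front to the back (the direction in which the tray goes in), y to the left, z up. The tray slides along its x.
- tray (a joint): Slide of the grey tray in m: 0 fully in (home, hard stop), 0.170 fully out. It starts at 0.167 to 0.169, locked: it cannot go in past about 0.165 unless the lever is down, and the lever must be kept down until the tray is past about 0.139; then it may be let go. Sliding friction about 3 N.
- front_top (a point): Middle of the top edge of the tray's aluminium front panel, 100 mm above the table, moves with the tray; axes as the cabinet's. The panel is 8 mm thick (front face 4 mm towards -x from here), 300 mm wide, from 22 to 100 mm above the table, upright: the face to push.
- tab (a point): Centre of the top face of the release lever's black thumb tab, 59 mm above the table at rest; axes then as the cabinet's. Level plate 38 (x) x 60 (y) x 6 mm, sticking out in front of the left end of the tray's front panel (this point is 19 mm before the panel's face, which rises 41 mm above the tab). It moves with the tray, and down when pressed.
- lever (a joint): Release lever angle in rad, 0 at rest; 0.1 lowers the tab's centre 9.7 mm. Spring: about 3 N at first, 5 to 8 N at the stop; let go, it returns to 0. With the tray locked out it meets a hard stop at 6 to 18 mm of tab travel, different each time, inside the cabinet and unseen; it unlocks only in about the last 2.5 mm before that stop. Once the tray is 45 mm in, that stop is no longer there.
- large_bracket_center (a point): Centre of the large aluminium bracket (half-way up, 33 mm above its underside). Inverted T: base plate 110 (x) x 62 (y) x 8 mm, with an upright web 12 mm thick (y) along its whole length, 66 mm high over all; x along the web, z up. Loose, about 0.35 kg. Grip it across the web near its top.
- small_bracket_center (a point): Centre of the small aluminium bracket (33 mm above its underside). The same inverted T shape: base plate 80 (x) x 36 (y) x 8 mm, web 12 mm thick (y), 66 mm high over all; x along the web, z up. Loose, about 0.2 kg.
- bay_large (a point): Centre of the floor of the large empty compartment, 30 mm above the table, moves with the tray; axes as the cabinet's. Inside 155 mm long (x) x 82 mm wide (y); its walls rise 28 mm above this floor. It is the tray's left compartment, seen from the front.
- bay_small (a point): Centre of the floor of the small empty compartment, 30 mm above the table, moves with the tray; axes as the cabinet's. Inside 155 mm long (x) x 52 mm wide (y); walls 28 mm above this floor. It is the tray's right compartment. The middle one, 66 mm wide, is filled with foam and two filters.
- squeegee: Bystander: flat blue plastic squeegee, 70 x 100 x 12 mm, origin under its centre.
- syringe_a_center (a point): Bystander: syringe lying on the table, about 145 x 40 x 26 mm; this point is the middle of its barrel.
- syringe_b_center (a point): Bystander: second syringe, the same.
- tape_roll: Bystander: white roll of tape lying flat, 96 mm across, 25 mm high, origin under its centre.
- jar: Bystander: closed green glass jar, 66 mm across, 110 mm high, origin under its centre.
Not all that is in view belongs to the job. What is shaped like the part that bears large_bracket_center but orange or yellow is not meant.

How it is judged:
On the way, in this order (a step that is already met when the one before it is completed fails the run):
1. both brackets stand in their compartments while the tray is still locked out (x of large_bracket_center in the frame of bay_large between -0.042 and 0.042 m and y of large_bracket_center in the frame of bay_large between -0.016 and 0.016 m and z of large_bracket_center in the frame of bay_large between 0.025 and 0.042 m and angle between each of large_bracket_center, small_bracket_center's own z axis and vertical below 0.15 rad and x of small_bracket_center in the frame of bay_small between -0.042 and 0.042 m and y of small_bracket_center in the frame of bay_small between -0.014 and 0.014 m and z of small_bracket_center in the frame of bay_small between 0.025 and 0.042 m and value of joint tray above 0.158 m), for 0.2 s.
2. the tray is released and moves in past its lock (value of joint tray below 0.13 m), for 0.05 s.
At the end, for the whole second after the job is handed in: The tray is home (joint under 5 mm) and at rest, the lever has sprung back (under 0.03 rad), and each bracket stands upright (within 0.15 rad) on the floor of its own compartment: the large one in the large one, the small one in the small one (x of large_bracket_center in the frame of bay_large between -0.042 and 0.042 m and y of large_bracket_center in the frame of bay_large between -0.016 and 0.016 m and z of large_bracket_center in the frame of bay_large between 0.025 and 0.042 m and angle between each of large_bracket_center, small_bracket_center's own z axis and vertical below 0.15 rad and x of small_bracket_center in the frame of bay_small between -0.042 and 0.042 m and y of small_bracket_center in the frame of bay_small between -0.014 and 0.014 m and z of small_bracket_center in the frame of bay_small between 0.025 and 0.042 m and value of joint tray below 0.005 m and value of joint lever below 0.03 rad and velocity of joint tray between -0.01 and 0.01 m/s); the robot touches nothing.
It fails at once if the lever or the tray is forced: the fingers push on them with more than 45 N (contact force between the fingers and tray above 45 N or contact force between the fingers and lever above 45 N).
It fails at once if the squeegee, a syringe, the tape roll or the jar is moved by more than 30 mm (distance of any of squeegee, syringe_a_center, syringe_b_center, tape_roll, jar from where it was at the start of the episode above 0.03 m).
It also fails if it takes over 72 s, if anything falls off the work surface, if the arm or the gripper's body presses on something with over 40 N, if the wrist force passes 120 N, or if a joint passes its speed limit or range.

### The arm

A 7-joint arm with a two-finger parallel gripper is mounted at the origin on the work surface. World frame = base frame: x ahead of the robot, y to its left, z up, the work surface at z = 0. Lengths are in m, angles in rad, forces in N, time in s.
With the tool pointing down it reaches from about 0.425 to 1.025 m from the base axis. Payload 9.4 kg.
Tool frame: the origin (TCP) lies at the very end of the fingers, on their centre line; the grasp point (between the pads) lies 19 mm behind it; y points along the fingers, x is the direction in which the jaws open and shut, and the axes are right-handed (so a half turn about y gives the same grasp; the last joint's range is limited). The gripper opens to 85 mm and grips with 20 to 120 N. Pads are 22 mm wide; open, the fingers measure 114 mm over their backs; the gripper's body (76 mm by 85 mm) begins 54 mm behind the grasp point. The pads swing forward as they close: fully open they stand 13 mm farther back than shut.
Start: joints at [-1.364, 0.599, -0.003, 1.599, 0.002, 0.943, -0.08], TCP at [0.203, 0.696, 0.231] pointing down, gripper open.
Joint ranges: [-2.57, 2.57], [-0.35, 1.97], [-1.29, 1.29], [0.11, 2.56], [-1.05, 4.19], [0.11, 1.86], [-2.63, 2.63]. Speed limits (rad/s): [2.22, 2.22, 3.01, 3.01, 3.14, 3.14, 3.14].

### API

Orientations are given as a rotation vector (axis times angle).
In Python, from rig import arm gives the robot as it stands. The module is installed in compiled form; this text tells all that it offers.
- The arm moves only by the tool apply_moves, never from a script. Its argument "motion" is a list of rows, each a list of 5 numbers: the shift along the tool's x, y, z in mm, then the turn about the tool's y in rad, then the closure in counts, from 0 (fully open) to 255 (shut). In form: [[x, y, z, spin, gripper], ...]. A call has 1 to 5 rows; each row shifts and turns the commanded pose from where the row before left it, along the tool's axes as they then stand; what a row does not reach is not made up. A row lasts 1/10 s, in which the tool goes at most 50 mm and 8.59 degrees, less where a joint would pass 70% of its speed; a pose out of reach is approached as far as the arm can. A call with a gripper value outside its range is refused whole. The fingers move at their own pace and stop on an object; "force" is the grip in N (left out, the last holds). Time passes only in rows, so rows that do not move let the fingers close. It gives the time, the measured TCP pose, the force and the opening at its end, in the units of the state.
- arm.get_state(): the state, without advancing time (a new reading comes with each control period).
- arm.grab_frame(name): name is "scene" or "top" or "wrist"; returns the picture (480x640x3 uint8, red, green, blue); there is no depth.
- arm.camera_params(name): a dict with "mtx" (3x3 intrinsics, pixels), "R" (3x3) and "t" (3): a world point X has camera coordinates R X + t. Camera axes: x right, y down, z forward; pixel columns grow to the right and rows downward; lengths in m; the calibration is good to about 2 mm. A picture is of the moment at which its call begins: read the wrist's pose just before it. camera_params takes no time and is no camera call; for the wrist camera it gives the pose at the moment of the call.
- arm.job_done(): hands the job in, once; it reports no verdict.
The state is a dict: "time_s": time; "joint_pos": joint angles; "qvel": joint speeds; "effort": joint torques, N m; "position": TCP position; "tool_rot": TCP orientation; "ft_force": force on the tool from outside, world axes, zero at the start; "wrist_torque": the same for the moment, N m; "gripper_width": finger opening in m.
Only numpy, scipy, OpenCV 4.12 (cv2) and the standard library are available. Lean on these libraries where they do the work, as an engineer would, in place of code of your own. Each camera call takes 0.05 s, during which the arm holds its last target.

## Working session

There is one attempt and no reset: what is moved stays moved. The work goes in short steps, Python scripts to look and compute and a tool call to move; the robot and the scene stay as the last step left them, time stands still between calls to the robot, and variables do not carry over. Pictures are saved under pics/ and viewed, and the job is handed in when it is done.

Besides the shell and the picture viewer there is one more tool, called after "Emit:" by a JSON object that holds its "fn" and its "kwargs", one argument or row to a line. apply_moves: Moves the arm, as the interface text tells. Its arguments: {"type":"object","properties":{"motion":{"type":"array"},"force":{"type":"number"}},"required":["motion"]}

```bash
mkdir -p pics; python3 - <<'E'
from rig import arm
import cv2
s=arm.get_state()
print({k:s[k] for k in('time_s','position','tool_rot','ft_force','gripper_width')})
for n in('scene','top','wrist'):
    p=arm.camera_params(n); print(n,p)
    cv2.imwrite(f'pics/{n}0.png',arm.grab_frame(n)[:,:,::-1])
E
```

```text
{'time_s': 0.0, 'position': array([0.20289643, 0.69553041, 0.23040056]), 'tool_rot': array([-1.331292  , -0.99683284,  0.99879913]), 'ft_force': array([-0.01013131, -0.65108208, -0.50294819]), 'gripper_width': 0.08575929298073444}
scene {'mtx': array([[567.76435766,   0.        , 313.79792059],
       [  0.        , 567.76435766, 238.97362518],
       [  0.        ,   0.        ,   1.        ]]), 'R': array([[-0.59639168,  0.80253564, -0.0159223 ],
       [ 0.648795  ,  0.47027238, -0.59825491],
       [-0.47263307, -0.36712456, -0.80114764]]), 't': array([ 0.385626  , -0.25955726,  1.66290744])}
top {'mtx': array([[441.5872187 ,   0.        , 323.59325233],
       [  0.        , 441.5872187 , 236.44299004],
       [  0.        ,   0.        ,   1.        ]]), 'R': array([[-5.80362246e-04, -9.99964282e-01, -8.43191105e-03],
       [-9.95321575e-01,  1.39228331e-03, -9.66075792e-02],
       [ 9.66158682e-02,  8.33639559e-03, -9.95286832e-01]]), 't': array([-0.0605726 ,  0.54549063,  0.9914789 ])}
wrist {'mtx': array([[411.08708082,   0.        , 315.32374953],
       [  0.        , 411.08708082, 233.43222793],
       [  0.        ,   0.        ,   1.        ]]), 'R': array([[ 2.79983218e-01,  9.60004420e-01, -9.54385326e-04],
       [ 9.27219179e-01, -2.70163614e-01,  2.59376591e-01],
       [ 2.48744834e-01, -7.35060170e-02, -9.65775788e-01]]), 't': array([-0.72349919, -0.03472961,  0.37792044])}
```

View pics/scene0.png

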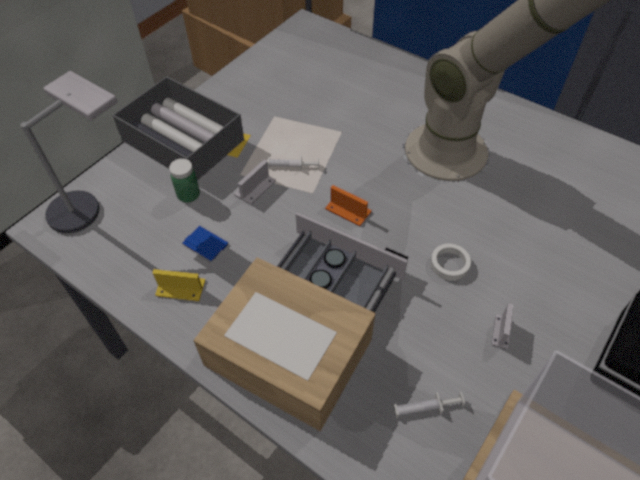

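View pics/top0.png

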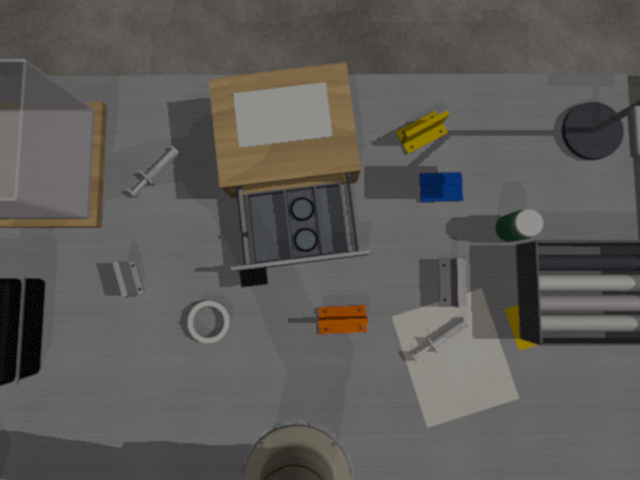

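View pics/wrist0.png

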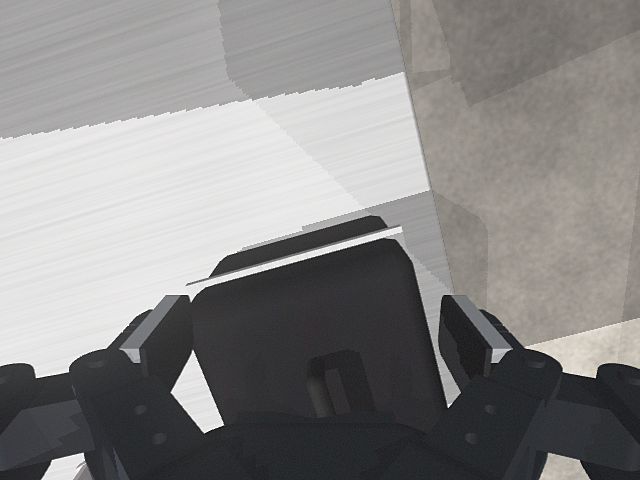

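The scene shows: cabinet with the tray pulled out (top view, tray about (300,225), black tab (253,277)). Candidates of bracket shape: grey (453,282), grey (127,278), orange (343,320) and yellow (424,131). Orange and yellow are decoys. Enlarging to confirm the grey ones.

```bash
cat > h.py <<'E'
import numpy as np,cv2
from rig import arm
def ray(p,uv):
    d=np.linalg.inv(p['mtx'])@np.array([uv[0],uv[1],1.]); R=p['R'];return -R.T@p['t'],R.T@d
def onz(p,uv,z):
    c,d=ray(p,uv); return c+d*(z-c[2])/d[2]
def proj(p,X):
    c=p['R']@np.asarray(X)+p['t']; q=p['mtx']@c; return q[:2]/q[2]
E
python3 - <<'E'
import cv2,numpy as np
a=cv2.imread('pics/top0.png')
c=lambda x,y,w,h,s:cv2.resize(a[y:y+h,x:x+w],None,fx=s,fy=s,interpolation=cv2.INTER_CUBIC)
o=np.hstack([c(90,245,80,70,5),c(415,245,80,70,5)])
cv2.imwrite('pics/crop_b.png',o)
cv2.imwrite('pics/crop_t.png',c(205,165,190,135,4))
E
```

```text
(no output)
```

View pics/crop_b.png

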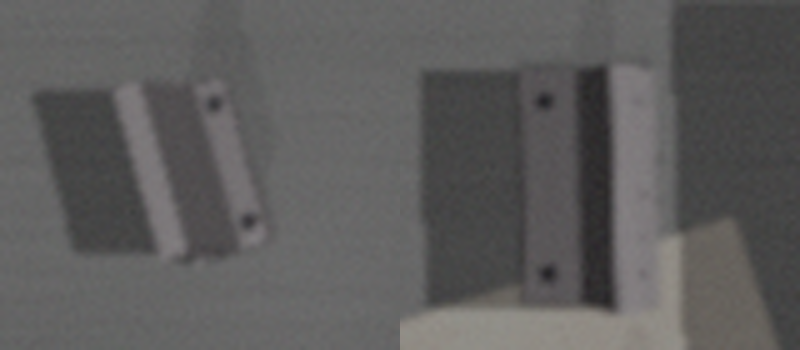

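View pics/crop_t.png

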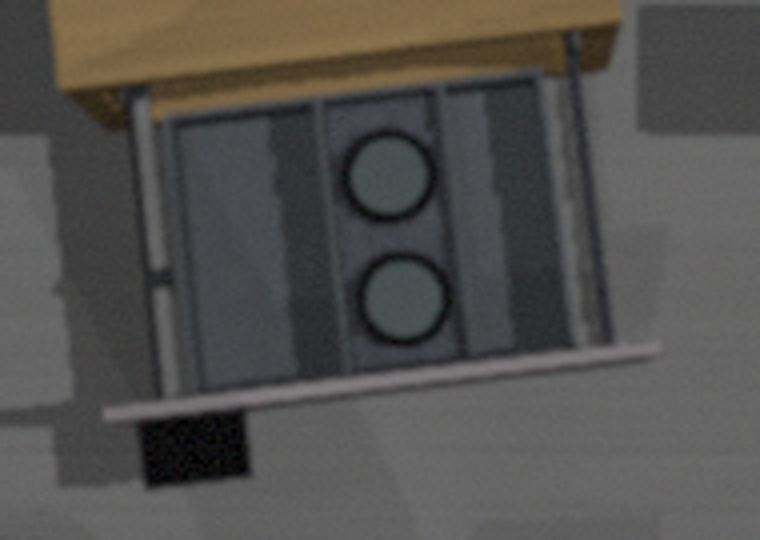

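```bash
python3 - <<'E'
from h import *
p=arm.camera_params('top')
def seg(n,a,b,z):
    A=onz(p,a,z);B=onz(p,b,z);d=A-B;print(n,A.round(4),B.round(4),'mid',((A+B)/2).round(4),'len',np.linalg.norm(d).round(4),'ang',np.degrees(np.arctan2(d[1],d[0])).round(2))
seg('small web',(116.4,262),(124.4,296.2),.066)
seg('large web',(460,258.4),(461.3,307),.066)
seg('lg holes',(415+145/5,245+100/5),(415+147/5,245+273/5),.008)
seg('sm holes',(90+214/5,245+104/5),(90+249/5,245+220/5),.008)
f=lambda x,y:(205+x/4,165+y/4)
seg('panel',f(104,414),f(661,350),.1)
seg('tab front',f(147,487),f(250,474),.059)
# lbay floor: inside corners top of walls z=.058
for n,q in dict(LBbackleft=(177,122),LBfl=(203,390),LBbr=(320,102),LBfr=(348,372),SBbl=(440,90),SBfl=(466,352),SBbr=(540,78),SBfr=(570,345)).items():
    print(n,onz(p,f(*q),.058).round(4))
E
```

```text
small web [0.4855 0.3965 0.066 ] [0.4105 0.3756 0.066 ] mid [0.448  0.3861 0.066 ] len 0.0778 ang 15.64
large web [ 0.4927 -0.3612  0.066 ] [ 0.387  -0.3608  0.066 ] mid [ 0.4398 -0.361   0.066 ] len 0.1057 ang -0.21
lg holes [ 0.4801 -0.341   0.008 ] [ 0.4003 -0.3398  0.008 ] mid [ 0.4402 -0.3404  0.008 ] len 0.0798 ang -0.88
sm holes [0.4788 0.3854 0.008 ] [0.4249 0.3668 0.008 ] mid [0.4519 0.3761 0.008 ] len 0.057 ang 19.01
panel [0.4701 0.1351 0.1   ] [ 0.5038 -0.161   0.1   ] mid [ 0.4869 -0.0129  0.1   ] len 0.298 ang 96.5
tab front [0.4309 0.1195 0.059 ] [0.438  0.0626 0.059 ] mid [0.4344 0.091  0.059 ] len 0.0573 ang 97.13
LBbackleft [0.6354 0.1063 0.058 ]
LBfl [0.4844 0.0894 0.058 ]
LBbr [0.6466 0.0256 0.058 ]
LBfr [0.4943 0.0089 0.058 ]
SBbl [ 0.6533 -0.0421  0.058 ]
SBfl [ 0.5053 -0.0567  0.058 ]
SBbr [ 0.6601 -0.0985  0.058 ]
SBfr [ 0.5092 -0.1145  0.058 ]
```

Grey (127,278) is about 80 mm long, so it is the small bracket. Grey (453,282) is about 108 mm long, so it is the large one. Both have bare metal finish. The panel measured 298 mm and the tab 57 mm, which match the given sizes. Next I'll plan the first approach, to the small bracket.

```bash
cat >> h.py <<'E'
from scipy.spatial.transform import Rotation as Ro
def plan(xyz,webyaw_deg):
    """spin then shift (tool axes after spin) so jaws close across a web at given yaw"""
    s=arm.get_state(); R=Ro.from_rotvec(s['tool_rot']).as_matrix()
    t=np.radians(webyaw_deg); j=np.array([-np.sin(t),np.cos(t),0])
    best=None
    for sg in(1,-1):
        v=R.T@(sg*j); a=np.arctan2(-v[2],v[0])
        print('spin opt',round(a,4),'q7',round(s['joint_pos'][6],3))
        if best is None or abs(a)<abs(best): best=a
    R2=R@Ro.from_rotvec([0,best,0]).as_matrix()
    print('t',s['time_s'],'pos',s['position'].round(4),'yaxis',R[:,1].round(3),'F',s['ft_force'].round(2),'w',round(s['gripper_width'],4))
    print('spin',round(best,4),'shift mm',((R2.T@(np.array(xyz)-s['position']))*1000).round(1), 'x',R2[:,0].round(3),'z',R2[:,2].round(3))
E
python3 -c "
from h import *
plan([.448,.386,.20],16)"
```

```text
spin opt -0.563 q7 -0.08
spin opt 2.5786 q7 -0.08
t 0.15 pos [0.2029 0.6957 0.2306] yaxis [-0.    -0.001 -1.   ] F [0.6  0.51 0.36] w 0.0854
spin -0.563 shift mm [-365.2   30.9 -150.2] x [-0.276  0.961 -0.001] z [-0.961 -0.276  0.001]
```

Emit:
{"fn": "apply_moves", "kwargs": {
  "motion": [
    [0,0,0,-0.14,0],
    [0,0,0,-0.14,0],
    [0,0,0,-0.14,0],
    [0,0,0,-0.14,0],
    [-36,0,-15,0,0]
  ],
  "force": 40
}}

```text
time_s: 0.65
position: [0.2225, 0.6685, 0.2306]
tool_rot: [-1.055, -1.417, 1.417]
ft_force: [0.5, 0.6, 0.7]
gripper_width: 0.0853
```

Emit:
{"fn": "apply_moves", "kwargs": {
  "motion": [
    [-36,0,-15,0,0],
    [-36,0,-15,0,0],
    [-36,0,-15,0,0],
    [-36,0,-15,0,0],
    [-36,0,-15,0,0]
  ]
}}

```text
time_s: 1.15
position: [0.3493, 0.5113, 0.2311]
tool_rot: [-1.066, -1.41, 1.41]
ft_force: [-0.0, -0.2, 0.4]
gripper_width: 0.0852
```

Emit:
{"fn": "apply_moves", "kwargs": {
  "motion": [
    [-36,0,-15,0,0],
    [-36,0,-15,0,0],
    [-20,0,-8,0,0],
    [0,0,0,0,0],
    [0,0,0,0,0]
  ]
}}

```text
time_s: 1.65
position: [0.4102, 0.4345, 0.2312]
tool_rot: [-1.066, -1.409, 1.409]
ft_force: [-0.7, 0.2, 0.4]
gripper_width: 0.0851
```

```bash
python3 - <<'E'
from h import *
plan([.448,.386,.20],16)
cv2.imwrite('pics/wrist1.png',arm.grab_frame('wrist')[:,:,::-1])
np.save('wp1.npy',arm.camera_params('wrist'),allow_pickle=True)
E
```

```text
spin opt -0.004 q7 0.837
spin opt 3.1376 q7 0.837
t 1.65 pos [0.4102 0.4345 0.2312] yaxis [-0.  0. -1.] F [-0.66  0.22  0.38] w 0.0851
spin -0.004 shift mm [-57.1  31.2 -23. ] x [-0.276  0.961  0.   ] z [-0.961 -0.276  0.   ]
```

View pics/wrist1.png

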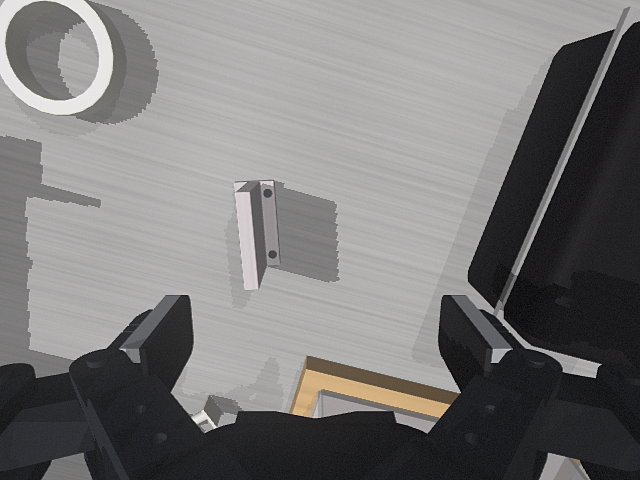

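```bash
python3 - <<'E'
import cv2
a=cv2.imread('pics/wrist1.png')[165:305,215:305]
cv2.imwrite('pics/c1.png',cv2.resize(a,None,fx=4,fy=4,interpolation=cv2.INTER_CUBIC))
E
```

```text
(no output)
```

View pics/c1.png

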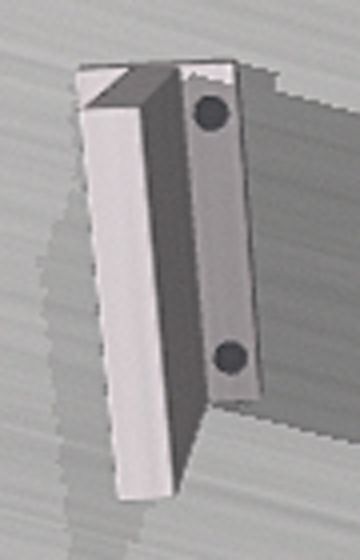

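```bash
python3 - <<'E'
from h import *
p=np.load('wp1.npy',allow_pickle=True).item()
f=lambda x,y:(215+x/4,165+y/4)
A=onz(p,f(112.5,107.5),.066);B=onz(p,f(145.5,497),.066)
d=B-A
print(A,B,(A+B)/2,np.linalg.norm(d),np.degrees(np.arctan2(d[1],d[0])))
H=[onz(p,f(*q),.008) for q in((210,113),(231,357))];d2=H[1]-H[0];print(H,np.degrees(np.arctan2(d2[1],d2[0])),np.linalg.norm(d2))
E
```

```text
[0.41041247 0.37770956 0.066     ] [0.48560861 0.40223814 0.066     ] [0.44801054 0.38997385 0.066     ] 0.07909557570351079 18.066050361924596
[array([0.41752214, 0.39180445, 0.008     ]), array([0.47198897, 0.41057633, 0.008     ])] 19.016410993865662 0.0576109355478704
```

```bash
python3 -c "
from h import *
plan([.448,.389,.036],18.5)"
```

```text
spin opt -0.0461 q7 0.836
spin opt 3.0955 q7 0.836
t 1.7 pos [0.4096 0.4353 0.2313] yaxis [-0.     0.001 -1.   ] F [ 0.6  -0.43  0.14] w 0.0858
spin -0.0461 shift mm [-56.3 195.2 -21.8] x [-0.317  0.948  0.001] z [-0.948 -0.317  0.   ]
```

Emit:
{"fn": "apply_moves", "kwargs": {
  "motion": [
    [0,10,0,-0.046,0],
    [-28,10,-11,0,0],
    [-28,20,-11,0,0],
    [0,35,0,0,0],
    [0,30,0,0,0]
  ]
}}

```text
time_s: 2.2
position: [0.4486, 0.389, 0.1253]
tool_rot: [-1.039, -1.443, 1.442]
ft_force: [-0.1, 1.0, -0.3]
gripper_width: 0.0855
```

```bash
python3 -c "
from h import *
plan([.448,.389,.036],18.5)"
```

```text
spin opt -0.0004 q7 0.936
spin opt 3.1412 q7 0.936
t 2.2 pos [0.4486 0.389  0.1253] yaxis [ 0.     0.001 -1.   ] F [-0.13  0.95 -0.26] w 0.0855
spin -0.0004 shift mm [ 0.1 89.3  0.6] x [-0.317  0.948  0.001] z [-0.948 -0.317 -0.001]
```

Emit:
{"fn": "apply_moves", "kwargs": {
  "motion": [
    [0,35,0,0,0],
    [0,35,0,0,0],
    [0,19,0,0,0],
    [0,0,0,0,60],
    [0,0,0,0,255]
  ],
  "force": 40
}}

```text
time_s: 2.7
position: [0.448, 0.3896, 0.0374]
tool_rot: [-1.038, -1.443, 1.444]
ft_force: [0.7, 1.0, 0.3]
gripper_width: 0.0588
```

Emit:
{"fn": "apply_moves", "kwargs": {
  "motion": [
    [0,0,0,0,255],
    [0,0,0,0,255],
    [0,0,0,0,255],
    [0,0,0,0,255],
    [0,0,0,0,255]
  ]
}}

```text
time_s: 3.2
position: [0.4492, 0.389, 0.0383]
tool_rot: [-1.039, -1.444, 1.441]
ft_force: [0.2, 0.1, 7.7]
gripper_width: 0.0113
```

```bash
python3 -c "
from h import *
plan([.448,.389,.036],18.5)
cv2.imwrite('pics/wrist2.png',arm.grab_frame('wrist')[:,:,::-1])"
```

```text
spin opt -0.0007 q7 0.904
spin opt 3.1409 q7 0.904
t 3.2 pos [0.4492 0.389  0.0383] yaxis [ 0.001  0.001 -1.   ] F [0.2  0.12 7.72] w 0.0113
spin -0.0007 shift mm [0.4 2.3 1.1] x [-0.317  0.948  0.001] z [-0.948 -0.317 -0.002]
```

View pics/wrist2.png

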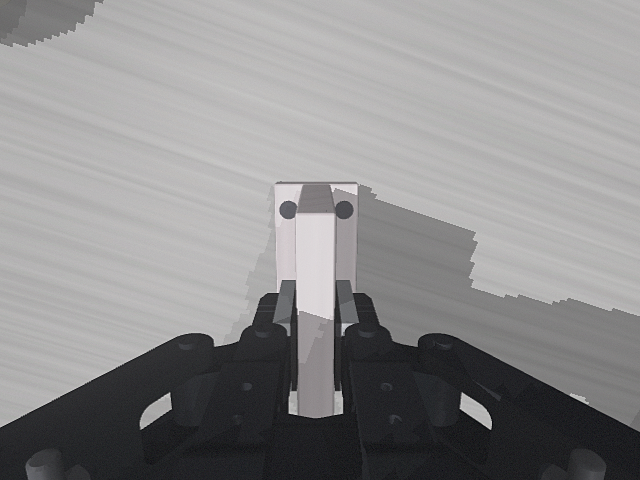

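Emit:
{"fn": "apply_moves", "kwargs": {
  "motion": [
    [0,-20,0,0,255],
    [0,-40,0,0,255],
    [0,-45,0,0,255],
    [0,-45,0,0,255],
    [0,-20,0,0,255]
  ]
}}

```text
time_s: 3.75
position: [0.4496, 0.389, 0.2114]
tool_rot: [-1.04, -1.446, 1.438]
ft_force: [0.8, 0.1, -2.2]
gripper_width: 0.0113
```

```bash
python3 -c "
from h import *
plan([.58,-.078,.20],6.5)"
```

```text
spin opt 0.2083 q7 0.965
spin opt -2.9333 q7 0.965
t 3.75 pos [0.4496 0.389  0.2114] yaxis [ 0.003  0.003 -1.   ] F [ 0.77  0.05 -2.22] w 0.0113
spin 0.2083 shift mm [-478.8   10.4  -76.6] x [-0.113  0.994  0.003] z [-0.994 -0.113 -0.004]
```

Emit:
{"fn": "apply_moves", "kwargs": {
  "motion": [
    [0,0,0,0.104,255],
    [0,0,0,0.104,255],
    [-30,0,-5,0,255],
    [-40,0,-6,0,255],
    [-40,0,-6,0,255]
  ]
}}

```text
time_s: 4.25
position: [0.4779, 0.28, 0.2072]
tool_rot: [-1.152, -1.293, 1.294]
ft_force: [1.2, -1.1, -1.4]
gripper_width: 0.0111
```

Emit:
{"fn": "apply_moves", "kwargs": {
  "motion": [
    [-40,0,-6,0,255],
    [-40,0,-6,0,255],
    [-40,0,-6,0,255],
    [-40,0,-6,0,255],
    [-40,0,-6,0,255]
  ]
}}

```text
time_s: 4.75
position: [0.5307, 0.084, 0.2074]
tool_rot: [-1.153, -1.293, 1.293]
ft_force: [0.8, 0.9, -3.4]
gripper_width: 0.0112
```

Emit:
{"fn": "apply_moves", "kwargs": {
  "motion": [
    [-40,0,-6,0,255],
    [-40,0,-6,0,255],
    [-30,0,-6,0,255],
    [0,0,0,0,255],
    [0,0,0,0,255]
  ]
}}

```text
time_s: 5.25
position: [0.5608, -0.0222, 0.2071]
tool_rot: [-1.154, -1.291, 1.292]
ft_force: [-0.4, 0.7, -2.8]
gripper_width: 0.0113
```

```bash
python3 -c "
from h import *
plan([.58,-.078,.20],6.5)
np.save('wp3.npy',arm.camera_params('wrist'),allow_pickle=True)
cv2.imwrite('pics/wrist3.png',arm.grab_frame('wrist')[:,:,::-1])"
```

```text
spin opt -0.0012 q7 1.552
spin opt 3.1404 q7 1.552
t 5.25 pos [ 0.5608 -0.0222  0.2071] yaxis [-0.001  0.    -1.   ] F [-0.44  0.75 -2.79] w 0.0113
spin -0.0012 shift mm [-57.6   7.1 -12.7] x [-0.113  0.994  0.   ] z [-0.994 -0.113  0.001]
```

View pics/wrist3.png

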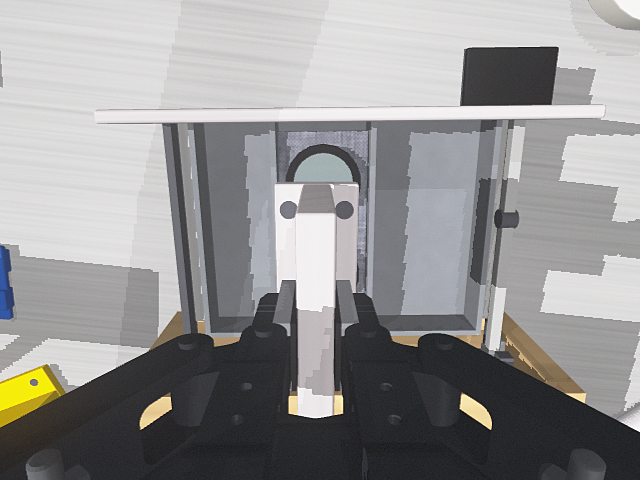

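The tray is clear in view: panel top edge from (96,116) to (604,111), tab at (510,75), small bay at columns 200–275, large bay at 372–490. Cropping for precise bay edges.

```bash
python3 - <<'E'
import cv2
a=cv2.imread('pics/wrist3.png')
cv2.imwrite('pics/c3a.png',cv2.resize(a[95:345,85:285],None,fx=3,fy=3,interpolation=cv2.INTER_CUBIC)[:600])
cv2.imwrite('pics/c3b.png',cv2.resize(a[95:345,355:615],None,fx=3,fy=3,interpolation=cv2.INTER_CUBIC)[:600])
cv2.imwrite('pics/c3c.png',cv2.resize(a[290:345,155:535],None,fx=2,fy=2,interpolation=cv2.INTER_CUBIC))
E
```

```text
(no output)
```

View pics/c3a.png

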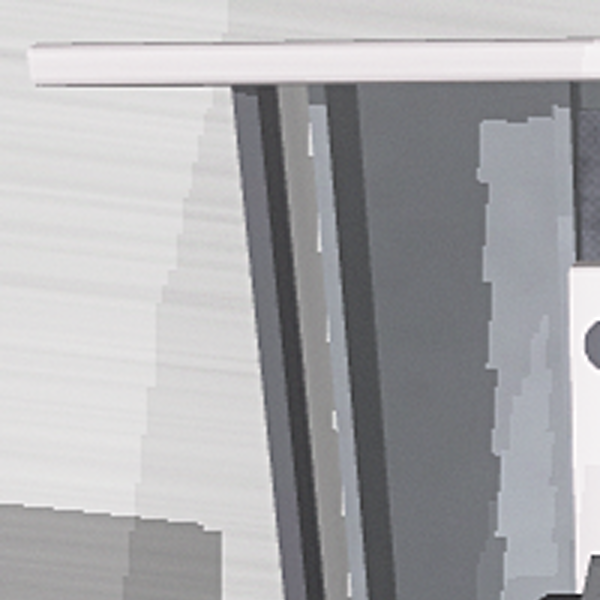

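View pics/c3b.png

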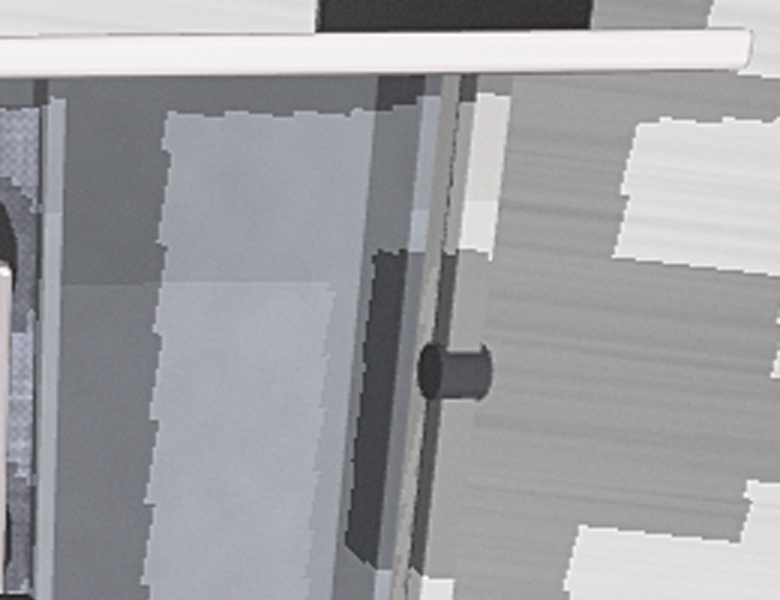

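View pics/c3c.png

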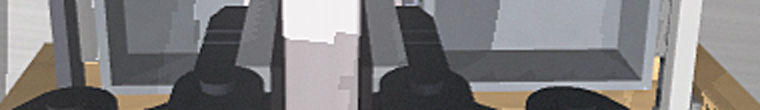

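```bash
python3 - <<'E'
from h import *
p=np.load('wp3.npy',allow_pickle=True).item()
a=lambda x,y:(85+x/3,95+y/3); b=lambda x,y:(355+x/3,95+y/3); c=lambda x,y:(155+x/2,290+y/2)
L=onz(p,a(30,65),.1);R=onz(p,b(751,50),.1);d=R-L;m=(L+R)/2
yaw=np.arctan2(d[1],d[0])-np.pi/2
print('panel',L,R,m,np.linalg.norm(d),np.degrees(yaw))
ex=np.array([np.cos(yaw),np.sin(yaw)]);ey=np.array([-ex[1],ex[0]])
def loc(n,uv,z):
    X=onz(p,uv,z);q=X[:2]-m[:2];print(n,X.round(4),'tray frame',np.round([q@ex,q@ey],4))
loc('S outer top near',a(330,120),.058);loc('S outer top far',a(365,580),.058)
loc('S outer floor near',a(359,120),.03);loc('S outer floor far',a(396,580),.03)
loc('S divider top near',a(556,120),.058)
loc('S back top',c(104,83),.058);loc('S back floor',c(113,52),.03)
loc('L div top near',b(63,120),.058)
loc('L outer top',b(416,120),.058);loc('L outer top far',b(377,565),.058);
loc('L back top',c(645,83),.058);loc('L back floor',c(613,50),.03)
loc('tab',b(317,30),.059);loc('tab',b(590,30),.059)
loc('tab far',(463,47),.059);loc('tab far',(558,46),.059)
E
```

```text
panel [ 0.50723076 -0.15907685  0.1       ] [0.47109158 0.13682048 0.1       ] [ 0.48916117 -0.01112818  0.1       ] 0.298096072586424 6.9632870173365236
S outer top near [ 0.5136 -0.1123  0.058 ] tray frame [ 0.012  -0.1034]
S outer top far [ 0.6266 -0.0993  0.058 ] tray frame [ 0.1257 -0.1042]
S outer floor near [ 0.5144 -0.1129  0.03  ] tray frame [ 0.0127 -0.1041]
S outer floor far [ 0.6381 -0.0973  0.03  ] tray frame [ 0.1374 -0.1036]
S divider top near [ 0.5078 -0.0606  0.058 ] tray frame [ 0.0125 -0.0514]
S back top [ 0.663  -0.0975  0.058 ] tray frame [ 0.1621 -0.1068]
S back floor [ 0.664  -0.1007  0.03  ] tray frame [ 0.1626 -0.1101]
L div top near [0.4996 0.012  0.058 ] tray frame [0.0132 0.0217]
L outer top [0.4905 0.0928 0.058 ] tray frame [0.0139 0.103 ]
L outer top far [0.5993 0.1075 0.058 ] tray frame [0.1237 0.1044]
L back top [0.6393 0.1137 0.058 ] tray frame [0.1642 0.1057]
L back floor [0.6393 0.1107 0.03  ] tray frame [0.1638 0.1028]
tab [0.4737 0.0658 0.059 ] tray frame [-0.0061  0.0782]
tab [0.4668 0.1269 0.059 ] tray frame [-0.0055  0.1398]
tab far [0.4379 0.0599 0.059 ] tray frame [-0.0423  0.0768]
tab far [0.4303 0.1215 0.059 ] tray frame [-0.0423  0.1388]
```

```bash
python3 -c "
from h import *
plan([.583,-.078,.07],6.9)"
```

```text
spin opt -0.0064 q7 1.552
spin opt 3.1352 q7 1.552
t 5.3 pos [ 0.5607 -0.021   0.2072] yaxis [-0.001  0.    -1.   ] F [ 0.31  0.91 -1.96] w 0.0112
spin -0.0064 shift mm [-59.3 137.1 -15.4] x [-0.12   0.993  0.001] z [-0.993 -0.12   0.001]
```

Emit:
{"fn": "apply_moves", "kwargs": {
  "motion": [
    [-20,0,-5,-0.006,255],
    [-20,0,-5,0,255],
    [-19,0,-5,0,255],
    [0,30,0,0,255],
    [0,0,0,0,255]
  ]
}}

```text
time_s: 5.8
position: [0.5811, -0.077, 0.1748]
tool_rot: [-1.145, -1.295, 1.3]
ft_force: [-0.8, 0.8, -2.4]
gripper_width: 0.0114
```

```bash
python3 -c "
from h import *
plan([.583,-.078,.07],6.9)
np.save('wp4.npy',arm.camera_params('wrist'),allow_pickle=True)
cv2.imwrite('pics/wrist4.png',arm.grab_frame('wrist')[:,:,::-1])"
```

```text
spin opt 0.0011 q7 1.652
spin opt -3.1405 q7 1.652
t 5.8 pos [ 0.5811 -0.077   0.1748] yaxis [-0.005  0.001 -1.   ] F [-0.81  0.83 -2.37] w 0.0114
spin 0.0011 shift mm [ -1.4 104.7  -2.3] x [-0.12   0.993  0.001] z [-0.993 -0.12   0.005]
```

View pics/wrist4.png

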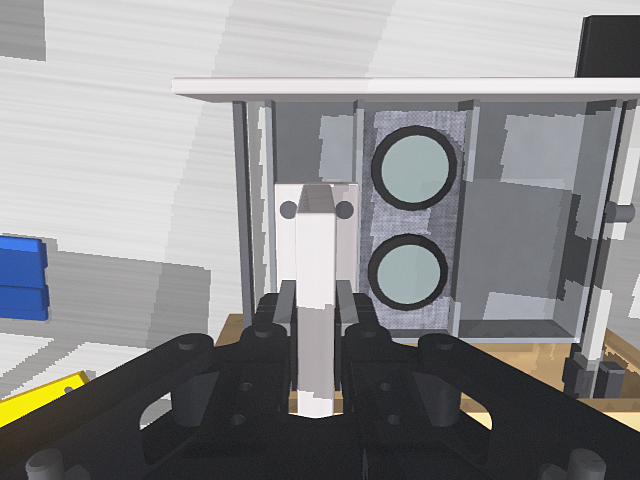

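Aligned: panel edge is level in the image and the bracket is centred on the small bay. Lowering.

Emit:
{"fn": "apply_moves", "kwargs": {
  "motion": [
    [-1,35,-2,0,255],
    [0,35,0,0,255],
    [0,22,0,0,255],
    [0,8,0,0,255],
    [0,3,0,0,255]
  ]
}}

```text
time_s: 6.35
position: [0.5853, -0.0779, 0.0745]
tool_rot: [-1.149, -1.298, 1.298]
ft_force: [-0.7, -0.2, -2.5]
gripper_width: 0.0113
```

Emit:
{"fn": "apply_moves", "kwargs": {
  "motion": [
    [0,2,0,0,255],
    [0,0,0,0,255]
  ]
}}

```text
time_s: 6.55
position: [0.5858, -0.0788, 0.0734]
tool_rot: [-1.151, -1.299, 1.297]
ft_force: [-0.3, 0.4, -1.2]
gripper_width: 0.0114
```

Emit:
{"fn": "apply_moves", "kwargs": {
  "motion": [
    [0,2,0,0,255],
    [0,2,0,0,255],
    [0,0,0,0,255]
  ]
}}

```text
time_s: 6.85
position: [0.5852, -0.079, 0.0684]
tool_rot: [-1.15, -1.297, 1.297]
ft_force: [-0.8, 0.4, -2.9]
gripper_width: 0.0113
```

Emit:
{"fn": "apply_moves", "kwargs": {
  "motion": [
    [0,1,0,0,255],
    [0,1,0,0,255],
    [0,0,0,0,255]
  ]
}}

```text
time_s: 7.15
position: [0.5865, -0.0788, 0.0682]
tool_rot: [-1.152, -1.3, 1.296]
ft_force: [-2.5, 1.8, 16.3]
gripper_width: 0.0112
```

Emit:
{"fn": "apply_moves", "kwargs": {
  "motion": [
    [0,-1,0,0,150],
    [0,0,0,0,150],
    [0,0,0,0,150],
    [0,0,0,0,150],
    [0,0,0,0,150]
  ]
}}

```text
time_s: 7.65
position: [0.5851, -0.079, 0.0671]
tool_rot: [-1.15, -1.297, 1.297]
ft_force: [-1.0, 0.4, -0.5]
gripper_width: 0.0351
```

Emit:
{"fn": "apply_moves", "kwargs": {
  "motion": [
    [0,-10,0,0,150],
    [0,-40,0,0,150],
    [0,-45,0,0,0],
    [0,-45,0,0,0],
    [0,0,0,0,0]
  ]
}}

```text
time_s: 8.15
position: [0.5881, -0.0793, 0.2139]
tool_rot: [-1.158, -1.304, 1.293]
ft_force: [1.2, -0.6, 0.0]
gripper_width: 0.0771
```

```bash
python3 -c "
from h import *
plan([.45,-.32,.22],0)
cv2.imwrite('pics/wrist5.png',arm.grab_frame('wrist')[:,:,::-1])"
```

```text
spin opt 0.1198 q7 1.659
spin opt -3.0218 q7 1.659
t 8.15 pos [ 0.5881 -0.0793  0.2139] yaxis [ 0.01  -0.001 -1.   ] F [ 1.22 -0.61  0.04] w 0.0771
spin 0.1198 shift mm [-240.7   -7.4  138. ] x [ 0.     1.    -0.001] z [-1.    0.   -0.01]
```

View pics/wrist5.png

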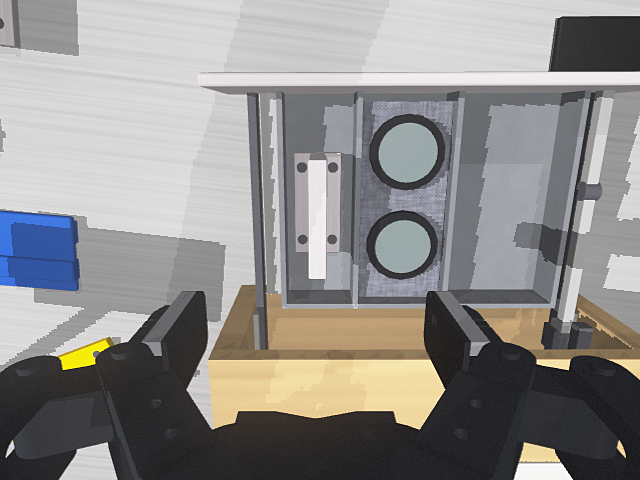

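Small bracket stands centred in its bay (web at (317,215)). Now the large bracket.

Emit:
{"fn": "apply_moves", "kwargs": {
  "motion": [
    [0,0,0,0.12,0],
    [-40,0,22,0,0],
    [-40,0,22,0,0],
    [-40,0,22,0,0],
    [-40,0,22,0,0]
  ]
}}

```text
time_s: 8.7
position: [0.4956, -0.24, 0.2064]
tool_rot: [-1.207, -1.209, 1.21]
ft_force: [1.4, -0.1, -0.1]
gripper_width: 0.0857
```

Emit:
{"fn": "apply_moves", "kwargs": {
  "motion": [
    [-40,0,22,0,0],
    [-40,0,22,0,0],
    [0,0,0,0,0],
    [0,0,0,0,0]
  ]
}}

```text
time_s: 9.1
position: [0.452, -0.3198, 0.2065]
tool_rot: [-1.209, -1.206, 1.207]
ft_force: [-0.6, -0.1, 1.4]
gripper_width: 0.0856
```

```bash
python3 - <<'E'
from h import *
plan([.44,-.361,.036],0)
np.save('wp6.npy',arm.camera_params('wrist'),allow_pickle=True)
a=arm.grab_frame('wrist')[:,:,::-1]
cv2.imwrite('pics/wrist6.png',a)
E
```

```text
spin opt -0.0028 q7 2.038
spin opt 3.1388 q7 2.038
t 9.1 pos [ 0.452  -0.3198  0.2065] yaxis [-0.001  0.001 -1.   ] F [-0.6  -0.12  1.38] w 0.0856
spin -0.0028 shift mm [-41.4 170.5  11.7] x [0.    1.    0.001] z [-1.    -0.     0.001]
```

View pics/wrist6.png

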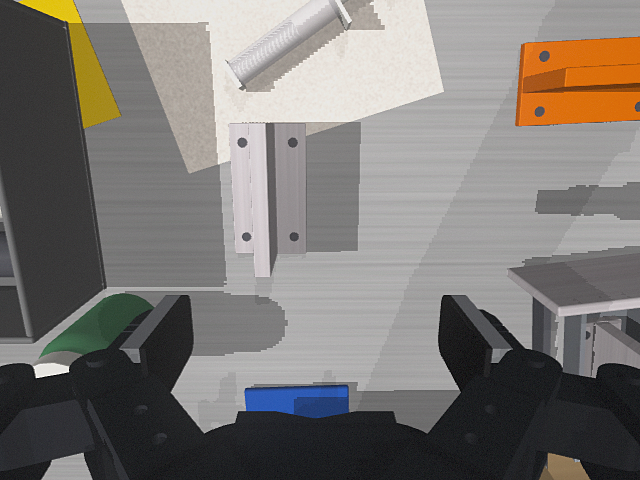

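```bash
python3 - <<'E'
from h import *
p=np.load('wp6.npy',allow_pickle=True).item()
H=np.array([onz(p,q,.008) for q in((242,142.5),(246.5,237),(292.5,142.5),(294,237))])
print(H,H.mean(0));d=(H[1]-H[0]+H[3]-H[2]);print(np.degrees(np.arctan2(d[1],d[0])), np.linalg.norm(H[1]-H[0]),np.linalg.norm(H[2]-H[0]))
A=onz(p,(260,126),.066);B=onz(p,(263,276),.066);print(A,B,(A+B)/2)
m=H.mean(0);plan([m[0],m[1],.036],np.degrees(np.arctan2(d[1],d[0])))
E
```

```text
[[ 0.40198015 -0.37997479  0.008     ]
 [ 0.48153372 -0.37997932  0.008     ]
 [ 0.40209548 -0.33899902  0.008     ]
 [ 0.48165945 -0.33906652  0.008     ]] [ 0.4418172  -0.35950491  0.008     ]
-0.025935940850601732 0.07955357246411916 0.04097592713967626
[ 0.38878069 -0.35739776  0.066     ] [ 0.49525555 -0.35918785  0.066     ] [ 0.44201812 -0.3582928   0.066     ]
spin opt 0.0003 q7 2.038
spin opt -3.1413 q7 2.038
t 9.15 pos [ 0.4529 -0.3185  0.2066] yaxis [-0.001  0.001 -1.   ] F [-0.01 -0.39 -0.39] w 0.0852
spin 0.0003 shift mm [-41.2 170.6  10.9] x [0.    1.    0.001] z [-1.     0.     0.001]
```

Emit:
{"fn": "apply_moves", "kwargs": {
  "motion": [
    [-20,10,5,0,0],
    [-20,30,5,0,0],
    [0,40,0,0,0],
    [0,20,0,0,0],
    [0,0,0,0,0]
  ]
}}

```text
time_s: 9.65
position: [0.4429, -0.3563, 0.1044]
tool_rot: [-1.202, -1.21, 1.211]
ft_force: [0.6, 0.2, 0.0]
gripper_width: 0.0855
```

```bash
python3 -c "
from h import *
plan([.442,-.359,.036],0)"
```

```text
spin opt 0.0031 q7 2.092
spin opt -3.1385 q7 2.092
t 9.65 pos [ 0.4429 -0.3563  0.1044] yaxis [-0.004  0.004 -1.   ] F [0.57 0.21 0.05] w 0.0855
spin 0.0031 shift mm [-3.  68.4  0.6] x [0.    1.    0.004] z [-1.    -0.     0.004]
```

Emit:
{"fn": "apply_moves", "kwargs": {
  "motion": [
    [-3,35,0,0,0],
    [0,33,0,0,0],
    [0,0,0,0,0],
    [0,0,0,0,255],
    [0,0,0,0,255]
  ]
}}

```text
time_s: 10.15
position: [0.4444, -0.3622, 0.0412]
tool_rot: [-1.211, -1.211, 1.21]
ft_force: [0.3, -0.3, -0.5]
gripper_width: 0.0589
```

Emit:
{"fn": "apply_moves", "kwargs": {
  "motion": [
    [0,0,0,0,255],
    [0,0,0,0,255],
    [0,0,0,0,255],
    [0,0,0,0,255],
    [0,0,0,0,255]
  ]
}}

```text
time_s: 10.65
position: [0.4435, -0.362, 0.0402]
tool_rot: [-1.21, -1.21, 1.209]
ft_force: [-1.0, 2.6, 8.6]
gripper_width: 0.0114
```

Emit:
{"fn": "apply_moves", "kwargs": {
  "motion": [
    [0,-20,0,0,255],
    [0,-40,0,0,255],
    [0,-45,0,0,255],
    [0,-45,0,0,255],
    [0,-20,0,0,255]
  ]
}}

```text
time_s: 11.15
position: [0.4439, -0.3628, 0.2133]
tool_rot: [-1.214, -1.211, 1.209]
ft_force: [0.7, -0.4, -4.2]
gripper_width: 0.0117
```

```bash
python3 -c "
from h import *
plan([.566,.06,.20],6.9)
cv2.imwrite('pics/wrist7.png',arm.grab_frame('wrist')[:,:,::-1])"
```

```text
spin opt -0.1206 q7 2.113
spin opt 3.021 q7 2.113
t 11.15 pos [ 0.4439 -0.3628  0.2133] yaxis [ 0.004 -0.003 -1.   ] F [ 0.67 -0.37 -4.23] w 0.0117
spin -0.1206 shift mm [ 405.1   12.6 -171.9] x [-0.12   0.993 -0.003] z [-0.993 -0.12  -0.003]
```

View pics/wrist7.png

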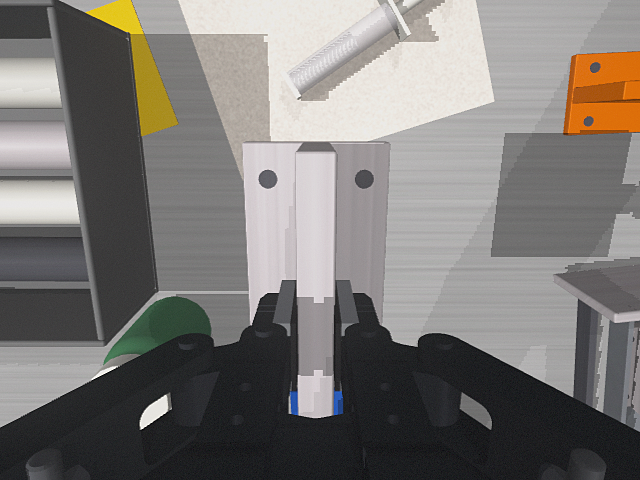

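Emit:
{"fn": "apply_moves", "kwargs": {
  "motion": [
    [0,0,0,-0.12,255],
    [37,0,-16,0,255],
    [37,0,-16,0,255],
    [37,0,-16,0,255],
    [37,0,-16,0,255]
  ]
}}

```text
time_s: 11.7
position: [0.4885, -0.2059, 0.2084]
tool_rot: [-1.149, -1.296, 1.297]
ft_force: [0.3, 0.4, -3.4]
gripper_width: 0.0111
```

Emit:
{"fn": "apply_moves", "kwargs": {
  "motion": [
    [37,0,-16,0,255],
    [37,0,-16,0,255],
    [37,0,-16,0,255],
    [37,0,-16,0,255],
    [37,0,-16,0,255]
  ]
}}

```text
time_s: 12.2
position: [0.5458, -0.0127, 0.2084]
tool_rot: [-1.149, -1.296, 1.298]
ft_force: [0.6, -1.2, -3.0]
gripper_width: 0.0114
```

Emit:
{"fn": "apply_moves", "kwargs": {
  "motion": [
    [37,0,-12,0,255],
    [20,0,0,0,255],
    [0,0,0,0,255],
    [0,0,0,0,255]
  ]
}}

```text
time_s: 12.6
position: [0.5506, 0.0439, 0.2084]
tool_rot: [-1.149, -1.297, 1.299]
ft_force: [0.1, -0.2, -2.9]
gripper_width: 0.0112
```

```bash
python3 -c "
from h import *
plan([.566,.06,.07],6.9)
np.save('wp8.npy',arm.camera_params('wrist'),allow_pickle=True)
cv2.imwrite('pics/wrist8.png',arm.grab_frame('wrist')[:,:,::-1])"
```

```text
spin opt 0.0009 q7 1.426
spin opt -3.1407 q7 1.426
t 12.6 pos [0.5506 0.0439 0.2084] yaxis [-0.002 -0.001 -1.   ] F [ 0.14 -0.24 -2.92] w 0.0112
spin 0.0009 shift mm [ 14.2 138.4 -17.5] x [-0.12   0.993 -0.   ] z [-0.993 -0.12   0.002]
```

View pics/wrist8.png

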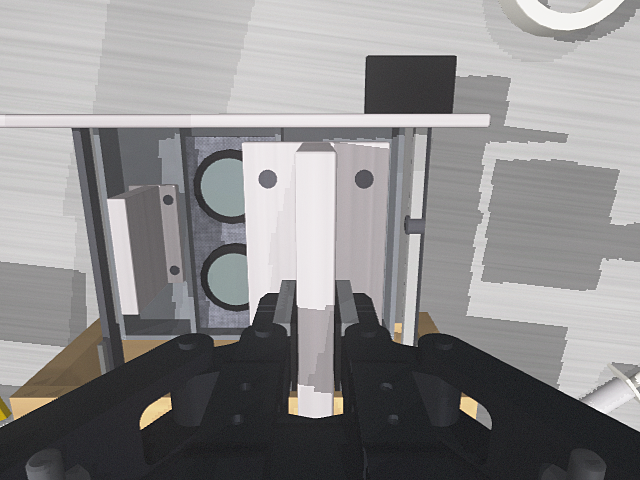

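Emit:
{"fn": "apply_moves", "kwargs": {
  "motion": [
    [14,10,-17,0,255],
    [0,20,0,0,255],
    [0,0,0,0,255]
  ]
}}

```text
time_s: 12.95
position: [0.5652, 0.0583, 0.1771]
tool_rot: [-1.148, -1.293, 1.299]
ft_force: [-1.2, -0.2, -4.1]
gripper_width: 0.0112
```

```bash
python3 - <<'E'
from h import *
plan([.566,.0605,.07],6.9)
p=arm.camera_params('wrist')
a=arm.grab_frame('wrist')[:,:,::-1].copy()
m=np.array([.489,-.011]);y=np.radians(6.93);ex=np.array([np.cos(y),np.sin(y)]);ey=np.array([-ex[1],ex[0]])
for x in(.0085,.163):
  for yy in(.0215,.1035):
    q=m+x*ex+yy*ey; u=proj(p,[*q,.058]); cv2.circle(a,tuple(int(v) for v in u),3,(0,0,255),-1)
cv2.imwrite('pics/wrist9.png',a)
E
```

```text
spin opt -0.0016 q7 1.395
spin opt 3.14 q7 1.395
t 12.95 pos [0.5652 0.0583 0.1771] yaxis [-0.004 -0.001 -1.   ] F [-1.23 -0.24 -4.12] w 0.0112
spin -0.0016 shift mm [  2.2 107.1  -1.5] x [-0.12   0.993 -0.001] z [-0.993 -0.12   0.004]
```

View pics/wrist9.png

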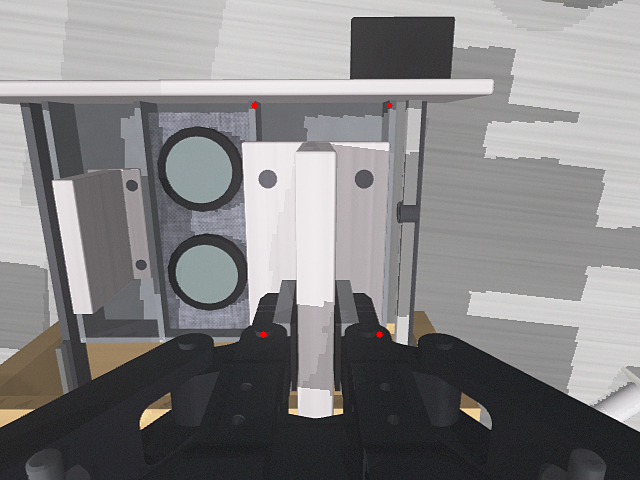

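Emit:
{"fn": "apply_moves", "kwargs": {
  "motion": [
    [2,35,-1,0,255],
    [0,35,0,0,255],
    [0,20,0,0,255],
    [0,6,0,0,255],
    [0,0,0,0,255]
  ]
}}

```text
time_s: 13.5
position: [0.5672, 0.0611, 0.0834]
tool_rot: [-1.15, -1.296, 1.297]
ft_force: [0.4, 0.3, -3.0]
gripper_width: 0.0116
```

```bash
python3 -c "
from h import *
plan([.566,.0605,.07],6.9)"
```

```text
spin opt -0.0013 q7 1.361
spin opt 3.1403 q7 1.361
t 13.5 pos [0.5672 0.0611 0.0834] yaxis [-0.001 -0.    -1.   ] F [ 0.44  0.28 -3.04] w 0.0116
spin -0.0013 shift mm [-0.4 13.4  1.3] x [-0.12   0.993 -0.   ] z [-0.993 -0.12   0.001]
```

Emit:
{"fn": "apply_moves", "kwargs": {
  "motion": [
    [0,5,0,0,255],
    [0,4,0,0,255],
    [0,2,0,0,255],
    [0,1,0,0,255],
    [0,0,0,0,255]
  ]
}}

```text
time_s: 14.0
position: [0.5673, 0.062, 0.0714]
tool_rot: [-1.15, -1.297, 1.297]
ft_force: [-0.1, -0.1, -2.2]
gripper_width: 0.0114
```

Emit:
{"fn": "apply_moves", "kwargs": {
  "motion": [
    [0,1,0,0,255],
    [0,1,0,0,255],
    [0,0,0,0,255]
  ]
}}

```text
time_s: 14.3
position: [0.5678, 0.062, 0.0702]
tool_rot: [-1.151, -1.298, 1.297]
ft_force: [-1.0, -0.7, 6.9]
gripper_width: 0.0113
```

Contact at the expected height. Releasing.

Emit:
{"fn": "apply_moves", "kwargs": {
  "motion": [
    [0,-1,0,0,150],
    [0,0,0,0,150],
    [0,0,0,0,150],
    [0,0,0,0,150],
    [0,0,0,0,150]
  ]
}}

```text
time_s: 14.8
position: [0.5673, 0.0619, 0.0702]
tool_rot: [-1.15, -1.297, 1.297]
ft_force: [-0.5, -1.1, -1.1]
gripper_width: 0.0353
```

Emit:
{"fn": "apply_moves", "kwargs": {
  "motion": [
    [0,-10,0,0,150],
    [0,-40,0,0,150],
    [0,-45,0,0,150],
    [0,-40,0,0,255],
    [0,0,0,0,255]
  ]
}}

```text
time_s: 15.3
position: [0.5698, 0.0623, 0.2112]
tool_rot: [-1.156, -1.304, 1.292]
ft_force: [0.5, 0.5, -0.3]
gripper_width: 0.0065
```

```bash
python3 - <<'E'
from h import *
m=np.array([.489,-.011]);y=np.radians(6.93);ex=np.array([np.cos(y),np.sin(y)]);ey=np.array([-ex[1],ex[0]])
t=m-.023*ex+.1085*ey;print('tab',t)
plan([*t,.12],6.9)
np.save('wp10.npy',arm.camera_params('wrist'),allow_pickle=True)
cv2.imwrite('pics/wrist10.png',arm.grab_frame('wrist')[:,:,::-1])
E
```

```text
tab [0.45307679 0.09393223]
spin opt -0.0006 q7 1.397
spin opt 3.141 q7 1.397
t 15.3 pos [0.5698 0.0623 0.2112] yaxis [ 0.009  0.002 -1.   ] F [ 0.46  0.46 -0.27] w 0.0065
spin -0.0006 shift mm [ 45.4  90.2 112.9] x [-0.12   0.993  0.   ] z [-0.993 -0.12  -0.009]
```

View pics/wrist10.png

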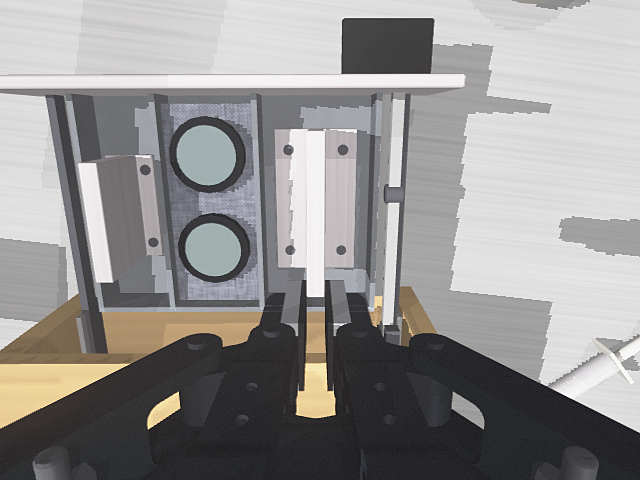

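Both brackets stand upright in their own bays (webs at (105,220) and (315,213)). Next is the tab, with the fingers closed.

Emit:
{"fn": "apply_moves", "kwargs": {
  "motion": [
    [15,0,37,0,255],
    [15,0,37,0,255],
    [15,0,37,0,255],
    [0,40,0,0,255],
    [0,30,0,0,255]
  ]
}}

```text
time_s: 15.85
position: [0.4505, 0.0936, 0.1347]
tool_rot: [-1.15, -1.299, 1.297]
ft_force: [0.5, 0.7, -0.3]
gripper_width: -0.0002
```

Emit:
{"fn": "apply_moves", "kwargs": {
  "motion": [
    [0,20,0,0,255],
    [0,0,0,0,255],
    [0,0,0,0,255]
  ]
}}

```text
time_s: 16.15
position: [0.4512, 0.0932, 0.115]
tool_rot: [-1.149, -1.296, 1.299]
ft_force: [0.9, -0.6, -0.1]
gripper_width: 0.0
```

```bash
python3 - <<'E'
from h import *
plan([.4535,.094,.065],6.93)
cv2.imwrite('pics/wrist11.png',arm.grab_frame('wrist')[:,:,::-1])
cv2.imwrite('pics/scene11.png',arm.grab_frame('scene')[:,:,::-1])
E
```

```text
spin opt -0.0006 q7 1.222
spin opt 3.141 q7 1.222
t 16.15 pos [0.4512 0.0932 0.115 ] yaxis [-0.002 -0.001 -1.   ] F [ 0.94 -0.55 -0.1 ] w 0.0
spin -0.0006 shift mm [ 0.6 50.  -2.5] x [-0.121  0.993 -0.   ] z [-0.993 -0.121  0.002]
```

View pics/wrist11.png

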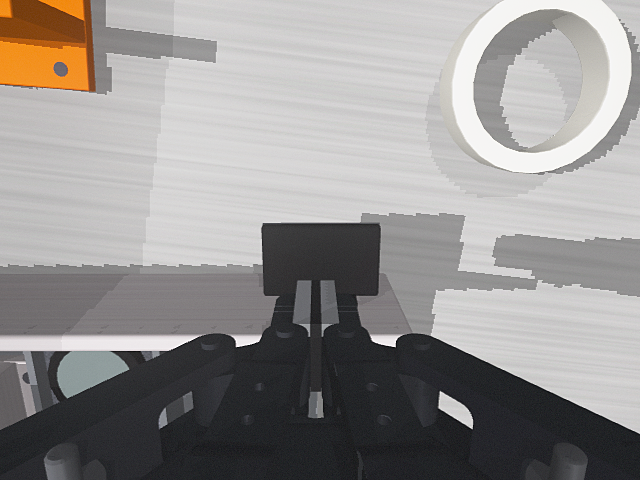

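Emit:
{"fn": "apply_moves", "kwargs": {
  "motion": [
    [0,25,-2,0,255],
    [0,20,0,0,255],
    [0,5,0,0,255],
    [0,0,0,0,255]
  ]
}}

```text
time_s: 16.65
position: [0.4536, 0.0935, 0.0655]
tool_rot: [-1.15, -1.297, 1.298]
ft_force: [0.0, 0.7, 0.6]
gripper_width: 0.0002
```

Emit:
{"fn": "apply_moves", "kwargs": {
  "motion": [
    [0,3,0,0,255],
    [0,3,0,0,255],
    [0,0,0,0,255]
  ]
}}

```text
time_s: 16.95
position: [0.4539, 0.0935, 0.0596]
tool_rot: [-1.15, -1.298, 1.297]
ft_force: [-0.6, -1.4, 0.1]
gripper_width: -0.0002
```

Emit:
{"fn": "apply_moves", "kwargs": {
  "motion": [
    [0,2,0,0,255],
    [0,0,0,0,255]
  ]
}}

```text
time_s: 17.15
position: [0.4539, 0.0935, 0.0574]
tool_rot: [-1.15, -1.298, 1.297]
ft_force: [0.4, -0.5, 3.0]
gripper_width: 0.0007
```

Emit:
{"fn": "apply_moves", "kwargs": {
  "motion": [
    [0,2,0,0,255],
    [0,0,0,0,255]
  ]
}}

```text
time_s: 17.35
position: [0.4538, 0.0935, 0.0553]
tool_rot: [-1.15, -1.297, 1.297]
ft_force: [-0.1, 0.2, 4.4]
gripper_width: 0.0002
```

Touched near z = 0.059, spring about 3–4 N. Continuing in 1 mm steps.

Emit:
{"fn": "apply_moves", "kwargs": {
  "motion": [
    [0,1,0,0,255],
    [0,0,0,0,255]
  ]
}}

```text
time_s: 17.55
position: [0.4538, 0.0935, 0.0543]
tool_rot: [-1.15, -1.297, 1.297]
ft_force: [0.3, 0.3, 4.1]
gripper_width: -0.0003
```

Emit:
{"fn": "apply_moves", "kwargs": {
  "motion": [
    [0,1,0,0,255],
    [0,0,0,0,255]
  ]
}}

```text
time_s: 17.75
position: [0.4538, 0.0935, 0.0533]
tool_rot: [-1.15, -1.297, 1.297]
ft_force: [-0.1, -0.4, 4.4]
gripper_width: -0.0005
```

Emit:
{"fn": "apply_moves", "kwargs": {
  "motion": [
    [0,1,0,0,255],
    [0,0,0,0,255]
  ]
}}

```text
time_s: 17.95
position: [0.4539, 0.0936, 0.0523]
tool_rot: [-1.15, -1.297, 1.297]
ft_force: [1.2, -0.4, 4.1]
gripper_width: 0.0003
```

Emit:
{"fn": "apply_moves", "kwargs": {
  "motion": [
    [0,1,0,0,255],
    [0,0,0,0,255]
  ]
}}

```text
time_s: 18.15
position: [0.4539, 0.0936, 0.0513]
tool_rot: [-1.15, -1.297, 1.297]
ft_force: [2.2, -0.2, 5.7]
gripper_width: -0.0003
```

Emit:
{"fn": "apply_moves", "kwargs": {
  "motion": [
    [0,1,0,0,255],
    [0,0,0,0,255]
  ]
}}

```text
time_s: 18.35
position: [0.454, 0.0936, 0.0503]
tool_rot: [-1.15, -1.298, 1.297]
ft_force: [1.1, -0.6, 5.7]
gripper_width: 0.0001
```

Emit:
{"fn": "apply_moves", "kwargs": {
  "motion": [
    [0,1,0,0,255],
    [0,0,0,0,255]
  ]
}}

```text
time_s: 18.55
position: [0.454, 0.0936, 0.0494]
tool_rot: [-1.15, -1.298, 1.297]
ft_force: [1.3, -1.2, 6.8]
gripper_width: -0.0002
```

Emit:
{"fn": "apply_moves", "kwargs": {
  "motion": [
    [0,1,0,0,255],
    [0,0,0,0,255]
  ]
}}

```text
time_s: 18.75
position: [0.4541, 0.0936, 0.0488]
tool_rot: [-1.151, -1.298, 1.297]
ft_force: [0.5, -0.4, 15.8]
gripper_width: 0.0001
```

Bottomed at about 10 mm of travel (the force jumped to 16 N). Keeping it there and moving in.

Emit:
{"fn": "apply_moves", "kwargs": {
  "motion": [
    [0,0,-3,0,255],
    [0,0,-2,0,255],
    [0,0,0,0,255]
  ]
}}

```text
time_s: 19.05
position: [0.4547, 0.0935, 0.0486]
tool_rot: [-1.146, -1.292, 1.302]
ft_force: [-10.3, 1.0, 21.5]
gripper_width: -0.0002
```

Emit:
{"fn": "apply_moves", "kwargs": {
  "motion": [
    [0,0,-2,0,255],
    [0,0,-1,0,255],
    [0,0,0,0,255]
  ]
}}

```text
time_s: 19.35
position: [0.4566, 0.0937, 0.0485]
tool_rot: [-1.145, -1.291, 1.304]
ft_force: [-13.2, 2.0, 21.8]
gripper_width: -0.0001
```

Emit:
{"fn": "apply_moves", "kwargs": {
  "motion": [
    [0,0,-2,0,255],
    [0,0,0,0,255]
  ]
}}

```text
time_s: 19.55
position: [0.4586, 0.094, 0.0485]
tool_rot: [-1.145, -1.291, 1.304]
ft_force: [-12.6, 1.4, 21.4]
gripper_width: -0.0003
```

```bash
python3 - <<'E'
from h import *
p=arm.camera_params('wrist');print(arm.get_state()['ft_force'])
cv2.imwrite('pics/wrist12.png',arm.grab_frame('wrist')[:,:,::-1])
np.save('wp12.npy',p,allow_pickle=True)
E
```

```text
[-12.61820322   1.37949615  21.36063998]
```

View pics/wrist12.png

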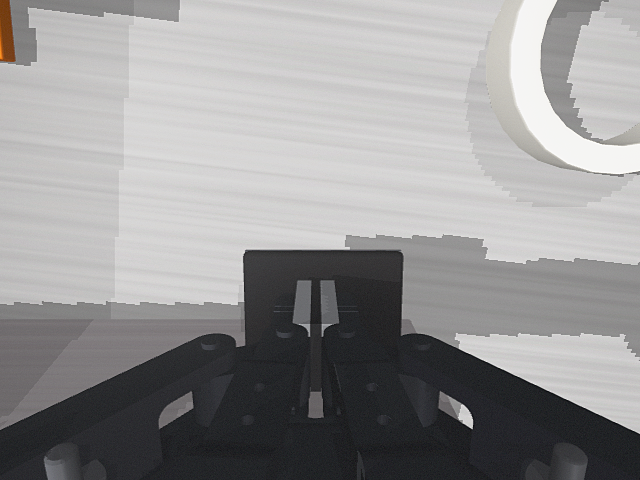

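```bash
python3 - <<'E'
from h import *
p=np.load('wp12.npy',allow_pickle=True).item()
m=np.array([.489,-.011]);y=np.radians(6.93);ex=np.array([np.cos(y),np.sin(y)]);ey=np.array([-ex[1],ex[0]])
for uv in((244,250),(403,250)):
    X=onz(p,uv,.049);q=X[:2]-m;print(X.round(4),np.round([q@ex,q@ey],4))
q=arm.get_state()['position'][:2]-m;print(q@ex,q@ey)
E
```

```text
[0.4416 0.0646 0.049 ] [-0.0379  0.0808]
[0.4346 0.1219 0.049 ] [-0.038   0.1385]
-0.01747271097194819 0.10782577351297859
```

Emit:
{"fn": "apply_moves", "kwargs": {
  "motion": [
    [0,-0.7,-2,0,255],
    [0,0,0,0,255]
  ]
}}

```text
time_s: 19.8
position: [0.4628, 0.0945, 0.0491]
tool_rot: [-1.147, -1.294, 1.301]
ft_force: [-6.0, 0.5, 10.2]
gripper_width: -0.0002
```

Emit:
{"fn": "apply_moves", "kwargs": {
  "motion": [
    [0,0,-2,0,255],
    [0,0,0,0,255]
  ]
}}

```text
time_s: 20.0
position: [0.4649, 0.0948, 0.049]
tool_rot: [-1.147, -1.294, 1.301]
ft_force: [-7.6, 0.5, 12.0]
gripper_width: 0.0001
```

```bash
python3 - <<'E'
from h import *
p=arm.camera_params('wrist')
a=arm.grab_frame('wrist')[:,:,::-1]
np.save('wp13.npy',p,allow_pickle=True)
cv2.imwrite('pics/wrist13.png',a)
t=arm.grab_frame('top')[:,:,::-1]
cv2.imwrite('pics/top13.png',cv2.resize(t[150:310,190:400],None,fx=3.5,fy=3.5,interpolation=cv2.INTER_CUBIC))
E
```

```text
(no output)
```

View pics/wrist13.png

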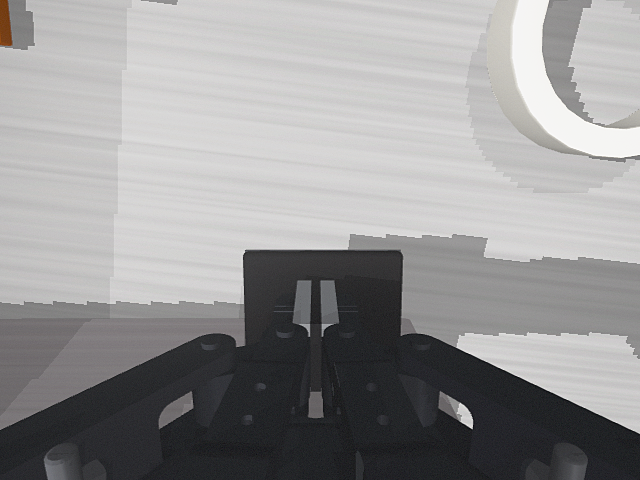

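View pics/top13.png

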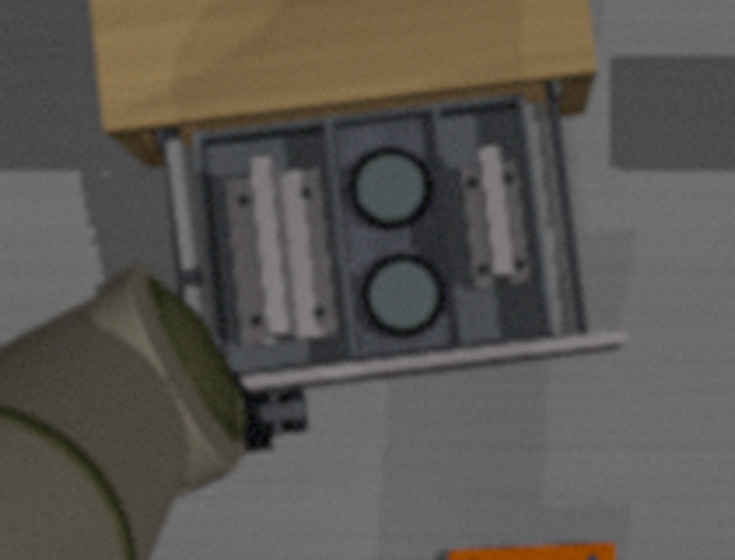

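The tab hasn't moved in the wrist image while the camera has advanced, so the tray is moving with the finger: it is unlocked (about 0.157). Continuing with the lever down.

Emit:
{"fn": "apply_moves", "kwargs": {
  "motion": [
    [0,0,-3,0,255],
    [0,0,-3,0,255],
    [0,0,-3,0,255],
    [0,0,0,0,255]
  ]
}}

```text
time_s: 20.5
position: [0.4741, 0.096, 0.049]
tool_rot: [-1.147, -1.294, 1.3]
ft_force: [-5.5, -0.3, 12.1]
gripper_width: -0.0002
```

Emit:
{"fn": "apply_moves", "kwargs": {
  "motion": [
    [0,0,-3,0,255],
    [0,0,-3,0,255],
    [0,0,-3,0,255],
    [0,0,-3,0,255],
    [0,0,0,0,255]
  ]
}}

```text
time_s: 21.0
position: [0.4875, 0.0976, 0.0489]
tool_rot: [-1.149, -1.296, 1.299]
ft_force: [-1.6, 0.2, 5.8]
gripper_width: -0.0001
```

Emit:
{"fn": "apply_moves", "kwargs": {
  "motion": [
    [0,0,-4,0,255],
    [0,0,-4,0,255],
    [0,0,-4,0,255],
    [0,0,-4,0,255],
    [0,0,0,0,255]
  ]
}}

```text
time_s: 21.5
position: [0.5037, 0.0996, 0.0489]
tool_rot: [-1.149, -1.296, 1.298]
ft_force: [-0.4, 0.4, 5.3]
gripper_width: -0.0001
```

```bash
python3 - <<'E'
from h import *
p=arm.camera_params('wrist')
a=arm.grab_frame('wrist')[:,:,::-1]
cv2.imwrite('pics/wrist14.png',a)
m=np.array([.489,-.011]);y=np.radians(6.93);ex=np.array([np.cos(y),np.sin(y)]);ey=np.array([-ex[1],ex[0]])
q=arm.get_state()['position'][:2]-m;print(q@ex,q@ey)
E
```

```text
0.02790810913569739 0.10806252703415951
```

View pics/wrist14.png

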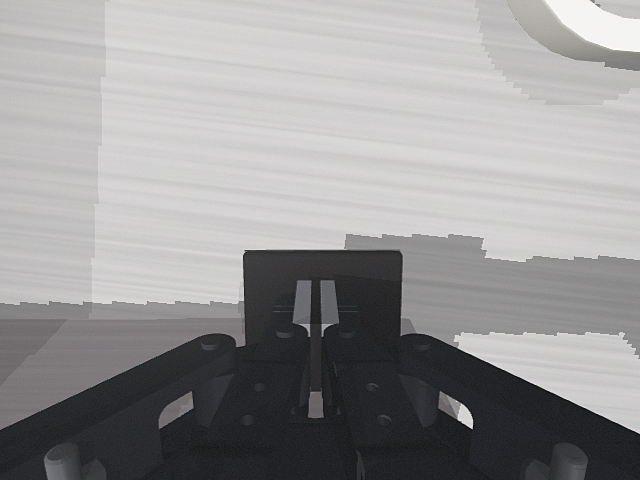

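Tray is about 50 mm in (≈0.118), the stop is gone (spring only, 5 N). Lifting off and pushing on the panel.

Emit:
{"fn": "apply_moves", "kwargs": {
  "motion": [
    [0,0,-4,0,255],
    [0,0,0,0,255],
    [0,-10,0,0,255],
    [0,-19,0,0,255],
    [0,0,0,0,255]
  ]
}}

```text
time_s: 22.05
position: [0.5088, 0.1002, 0.0798]
tool_rot: [-1.151, -1.299, 1.296]
ft_force: [-0.7, -0.2, -0.3]
gripper_width: 0.0001
```

Emit:
{"fn": "apply_moves", "kwargs": {
  "motion": [
    [0,0,-4,0,255],
    [0,0,-4,0,255],
    [0,0,-4,0,255],
    [0,0,-4,0,255],
    [0,0,0,0,255]
  ]
}}

```text
time_s: 22.55
position: [0.5246, 0.1021, 0.0775]
tool_rot: [-1.15, -1.297, 1.297]
ft_force: [-0.2, -0.4, -0.6]
gripper_width: -0.0003
```

Emit:
{"fn": "apply_moves", "kwargs": {
  "motion": [
    [0,0,-6,0,255],
    [0,0,-6,0,255],
    [0,0,-6,0,255],
    [0,0,-6,0,255],
    [0,0,-6,0,255]
  ]
}}

```text
time_s: 23.05
position: [0.5544, 0.1056, 0.0779]
tool_rot: [-1.15, -1.297, 1.297]
ft_force: [-3.1, -1.0, -2.9]
gripper_width: -0.0001
```

```bash
python3 - <<'E'
from h import *
a=arm.grab_frame('wrist')[:,:,::-1]
cv2.imwrite('pics/wrist15.png',a)
m=np.array([.489,-.011]);y=np.radians(6.93);ex=np.array([np.cos(y),np.sin(y)]);ey=np.array([-ex[1],ex[0]])
q=arm.get_state()['position'][:2]-m;print(q@ex,q@ey)
E
```

```text
0.08058013856479401 0.10796721218038231
```

View pics/wrist15.png

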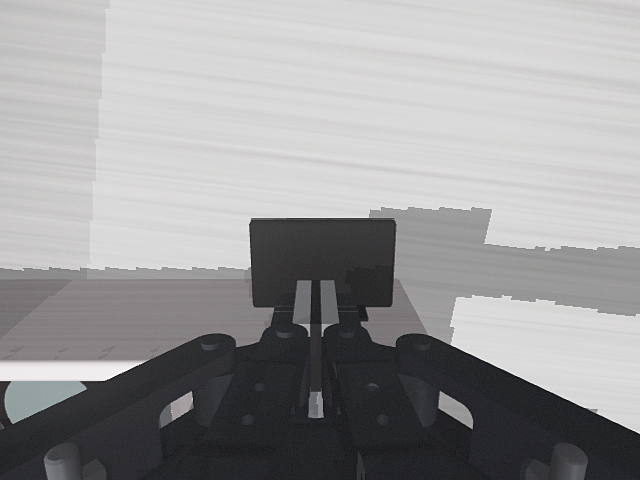

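Emit:
{"fn": "apply_moves", "kwargs": {
  "motion": [
    [0,0,-8,0,255],
    [0,0,-8,0,255],
    [0,0,-8,0,255],
    [0,0,-8,0,255],
    [0,0,-8,0,255]
  ]
}}

```text
time_s: 23.6
position: [0.5944, 0.1106, 0.0781]
tool_rot: [-1.15, -1.297, 1.297]
ft_force: [-4.1, 1.5, 0.3]
gripper_width: -0.0004
```

Emit:
{"fn": "apply_moves", "kwargs": {
  "motion": [
    [0,0,-5,0,255],
    [0,0,-4,0,255],
    [0,0,-4,0,255],
    [0,0,-3,0,255],
    [0,0,0,0,255]
  ]
}}

```text
time_s: 24.1
position: [0.6104, 0.1125, 0.0781]
tool_rot: [-1.151, -1.298, 1.296]
ft_force: [0.6, 0.5, -0.7]
gripper_width: -0.0
```

Emit:
{"fn": "apply_moves", "kwargs": {
  "motion": [
    [0,0,-2,0,255],
    [0,0,-2,0,255],
    [0,0,0,0,255]
  ]
}}

```text
time_s: 24.4
position: [0.6139, 0.1128, 0.0781]
tool_rot: [-1.15, -1.298, 1.297]
ft_force: [-1.9, 0.0, 1.1]
gripper_width: -0.0001
```

Emit:
{"fn": "apply_moves", "kwargs": {
  "motion": [
    [0,0,-2,0,255],
    [0,0,-2,0,255],
    [0,0,0,0,255]
  ]
}}

```text
time_s: 24.7
position: [0.618, 0.1134, 0.0781]
tool_rot: [-1.15, -1.298, 1.297]
ft_force: [-1.3, 0.6, 0.8]
gripper_width: -0.0002
```

Emit:
{"fn": "apply_moves", "kwargs": {
  "motion": [
    [0,0,-2,0,255],
    [0,0,-2,0,255],
    [0,0,-2,0,255],
    [0,0,0,0,255]
  ]
}}

```text
time_s: 25.1
position: [0.624, 0.114, 0.078]
tool_rot: [-1.15, -1.298, 1.297]
ft_force: [-1.3, 0.3, 1.0]
gripper_width: 0.0
```

Emit:
{"fn": "apply_moves", "kwargs": {
  "motion": [
    [0,0,-2,0,255],
    [0,0,-1,0,255],
    [0,0,0,0,255]
  ]
}}

```text
time_s: 25.4
position: [0.6267, 0.1144, 0.078]
tool_rot: [-1.15, -1.297, 1.297]
ft_force: [-0.8, -0.7, -0.7]
gripper_width: 0.0
```

Emit:
{"fn": "apply_moves", "kwargs": {
  "motion": [
    [0,0,-2,0,255],
    [0,0,0,0,255]
  ]
}}

```text
time_s: 25.6
position: [0.6272, 0.1145, 0.0779]
tool_rot: [-1.148, -1.295, 1.299]
ft_force: [-6.2, 0.5, 4.4]
gripper_width: -0.0001
```

Emit:
{"fn": "apply_moves", "kwargs": {
  "motion": [
    [0,0,-2,0,255],
    [0,0,0,0,255]
  ]
}}

```text
time_s: 25.8
position: [0.6272, 0.1144, 0.0778]
tool_rot: [-1.146, -1.292, 1.301]
ft_force: [-13.0, 0.0, 9.9]
gripper_width: 0.0002
```

Hard stop at x ≈ 0.627, predicted about 0.628. Backing off and checking.

Emit:
{"fn": "apply_moves", "kwargs": {
  "motion": [
    [0,0,10,0,255],
    [0,0,15,0,255],
    [0,-40,20,0,255],
    [0,-45,30,0,255],
    [0,-40,30,0,255]
  ]
}}

```text
time_s: 26.3
position: [0.5284, 0.1026, 0.2008]
tool_rot: [-1.151, -1.298, 1.296]
ft_force: [0.3, 0.5, -0.1]
gripper_width: -0.0002
```

Emit:
{"fn": "apply_moves", "kwargs": {
  "motion": [
    [-40,0,20,0,255],
    [-40,0,20,0,255],
    [-40,0,10,0,255],
    [-40,0,0,0,255],
    [0,0,0,0,255]
  ]
}}

```text
time_s: 26.8
position: [0.4985, -0.0682, 0.2001]
tool_rot: [-1.158, -1.292, 1.292]
ft_force: [1.2, 0.6, 0.6]
gripper_width: -0.0
```

```bash
python3 - <<'E'
from h import *
np.save('wp16.npy',arm.camera_params('wrist'),allow_pickle=True)
cv2.imwrite('pics/wrist16.png',arm.grab_frame('wrist')[:,:,::-1])
cv2.imwrite('pics/scene16.png',arm.grab_frame('scene')[:,:,::-1])
cv2.imwrite('pics/top16.png',arm.grab_frame('top')[:,:,::-1])
E
```

```text
(no output)
```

View pics/top16.png

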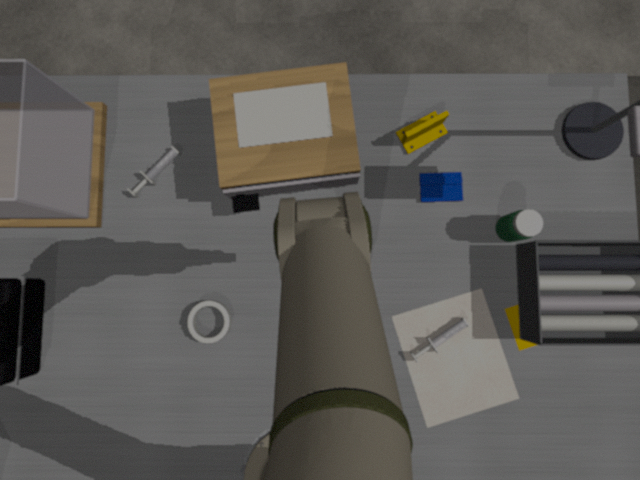

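View pics/wrist16.png

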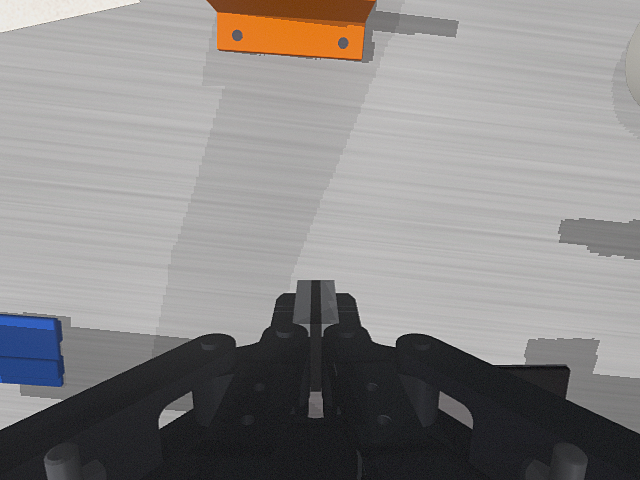

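View pics/scene16.png

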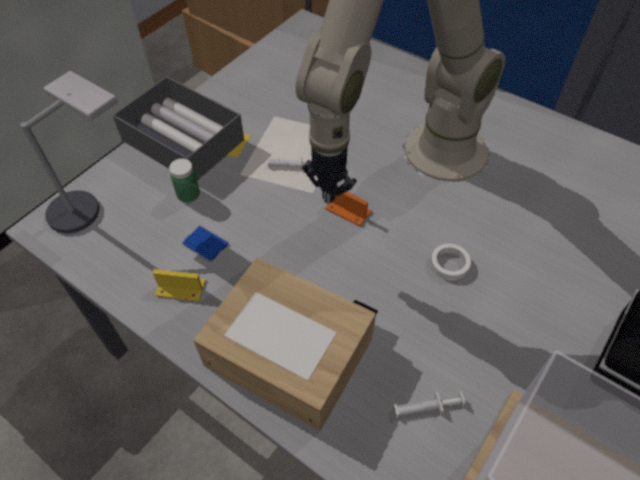

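```bash
python3 - <<'E'
import cv2
a=cv2.imread('pics/top16.png')[160:215,205:375]
cv2.imwrite('pics/c16.png',cv2.resize(a,None,fx=4.5,fy=4.5,interpolation=cv2.INTER_CUBIC))
E
```

```text
(no output)
```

View pics/c16.png

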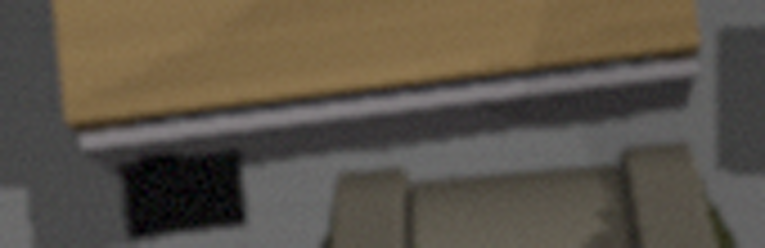

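```bash
python3 - <<'E'
from h import *
p=arm.camera_params('top');f=lambda x,y:(205+x/4.5,160+y/4.5)
A=onz(p,f(80,143),.1);B=onz(p,f(697,68),.1);m=(A+B)/2
print(A,B,m,np.linalg.norm(A-B),'travel',np.hypot(*(m-[.4869,-.0129,.1])[:2]))
A=onz(p,f(130,235),.059);B=onz(p,f(243,219),.059);print('tab front',A,B,'travel',np.linalg.norm((A+B)/2-[.4344,.091,.059]))
E
```

```text
[0.63558174 0.15617207 0.1       ] [ 0.67150707 -0.14035951  0.1       ] [0.65354441 0.00790628 0.1       ] 0.2986998568092363 travel 0.16793826101498024
tab front [0.59716927 0.14002685 0.059     ] [0.60513119 0.08367496 0.059     ] travel 0.16804880421874033
```

Travel measures 168 mm at both the panel and the tab, which matches the 167–169 mm expected. The tab is back at its rest distance from the panel, so I'm handing in.

```bash
python3 -c "
from rig import arm
s=arm.get_state();print(s['time_s'],s['qvel'].round(3));print(arm.job_done())"
```

```text
26.95 [-0.025  0.002 -0.012  0.004 -0.001  0.006  0.   ]
the job is handed in; nothing more can be done
None
```

I put both brackets upright in their matching compartments, released the tray and pushed it home. I handed the job in at about 27 s of the 72 s allowed; the hand-in reports no verdict.

- **Brackets:** the large one is in the left bay and the small one in the right. Both were standing and centred in the last views before the tray went in. I could not see them once the tray was inside the cabinet.
- **Lever:** it bottomed at about 10 mm of tab travel, where the force jumped from about 7 to 16 N. I held it down for about the first 50 mm of tray travel. The highest readings were about 22 N down and 13 N sideways, because the lever resisted on its stop. I eased the press by 0.7 mm and the tray kept moving.
- **Tray:** I pushed on the panel until it hit the hard stop, at 13 N or less. Afterwards the top view gave 168 mm of travel at both the panel and the tab, matching the 167–169 mm expected. That view also fits a lever that has sprung back, but it does not measure the lever angle directly.
- **Other objects:** the squeegee, syringes, tape roll and jar looked unmoved in the final pictures, judged by eye. The arm was clear of everything at hand-in.

The only disagreement was 2–4 mm between the top and wrist cameras on some positions. I went with the wrist camera, and the grasps and placings matched it.

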